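# Ready the table cooker: drip tray in, knob on, hold it pressed

## Task

Get the small table cooker ready for lighting: first slide the drip tray all the way into the slot at the cooker's left end. Then turn the loose control knob to match the D-shaped valve spindle, push it right onto the spindle and press it down against the spring as far as it goes, and finish while you still hold it pressed down in the gripper. Do not shove or knock over the other things on the worktop.

Things in the scene. Friction and masses are not known exactly. Their poses are not given: they have to be found in the camera images.
- cooker: White one-burner table cooker, fixed, 120 (x) x 300 (y) x 60 mm high to its flat deck; pan rest 82 mm high at y = +65 mm; spindle at x = 0, y = -105 mm. Origin: under its centre, on the worktop. +y points to its left end, which has the tray slot: on the worktop under the housing, along the middle of the cooker, 86 mm wide, 16 mm high, mouth flared. The tray enters along the cooker's -y.
- slot_mouth (a point): Middle of the slot's mouth in the cooker's left end face (y = +150 mm in the cooker's frame), at worktop height. Axes as the cooker's.
- tray: Loose aluminium drip tray lying flat, 80 mm wide (x), 5 mm thick (rims 9), 0.2 kg; origin on its underside. Its nose (66 mm wide, bevelled) points to its -y, 66 mm from the origin. At +y an upright front plate, inner face at y = +66 mm, stops on the cooker's end face when home: axes then agree with the cooker's, origin at cooker y = +84 mm. May be dragged along the worktop.
- tray_handle (a point): Centre, half-way up (22 mm), of the tray's grey handle: a block 16 mm wide (tray x), 32 mm long (tray y), 44 mm high, outside the front plate, 86 mm from the tray's origin along its +y. Grip it across its 16 mm width.
- tray_front (a point): On the tray's underside, middle of the inner face of the front plate: meets slot_mouth when the tray is fully home.
- knob_mid (a point): Centre, half-way up (18 mm), of the loose grey knob, on its bore axis; stands bore down, 60 g. A bar 36 mm high, 30 mm wide between two parallel sides (y = +-15 mm; grip these), x = -20 to +16 mm, then a nose 12 mm wide to x = +32 mm, with a raised pointer line on top. D-bore from below: 20 mm across, 15 mm deep, its flat on the blunt side (-x), 2 mm from the axis.
- knob_nose (a point): Tip of the knob's nose, 32 mm from the bore axis along the knob's +x, half-way up.
- spindle_top (a point): Centre of the spindle's top: an upright steel D-shaft 18 mm across (top 3 mm tapered), 26 mm above the deck at rest. Its flat, 1 mm from the axis, faces its own -x; a dark index tab on the deck turns with it and points to -x too. The knob fits only with its nose along the spindle's +x, opposite the tab (play about 13 degrees). Seated, knob_mid is 3 mm above spindle_top.
- spindle_push (a joint): How far the spindle is pressed down, m: 0 at rest, 0.006 at its stop. Spring: 3.5 N to start, about 8 N at the stop.
- spindle_turn (a joint): Angle of the spindle about the vertical relative to the cooker, rad, counter-clockwise from above; at 0 the spindle's axes agree with the cooker's. Stiff: it takes 0.12 N m to turn it.
- mug_a: Bystander: white mug with a small pattern, 82 mm across, 91 mm high, left of the tray. Origin under its centre.
- tuna_tin: Bystander: low tin, 86 mm across, 40 mm high, at the right back. Origin under its centre.
- spice_jar_1: Bystander: spice jar, 45 mm across, 106 mm high, behind the knob. Origin under its centre.
- honey_jar: Bystander: honey jar with dark lid, 65 mm across, 86 mm high, behind the knob. Origin under its centre.
- egg_cup_1: Bystander: white egg cup, 49 mm across, 60 mm high, right front. Origin under its centre.

How it is judged:
On the way, in this order (a step that is already met when the one before it is completed fails the run):
1. the drip tray is fully home in its slot (y of tray_front in the frame of cooker between 0.14 and 0.155 m and x of tray_front in the frame of cooker between -0.006 and 0.006 m and z of tray_front in the frame of cooker below 0.006 m and angle between the y axis of tray and the y axis of cooker, either way round below 0.1 rad), for 0.2 s.
2. the knob sits fully on the spindle, nose the right way (horizontal distance between knob_mid and spindle_top below 0.004 m and z of knob_mid in the frame of spindle_top below 0.005 m and x of knob_nose in the frame of spindle_top above 0.024 m and angle between the x axis of knob_mid and the x axis of spindle_top, either way round below 0.4 rad and angle between the z axis of knob_mid and the z axis of spindle_top, either way round below 0.15 rad), for 0.1 s.
At the end, for the whole second after the job is handed in: Tray home: front plate within 5 mm of the cooker's end face, within 6 mm sideways and 0.1 rad of the slot's line. Knob on the spindle: axis within 4 mm, bottomed within 2 mm, nose along its +x within 0.4 rad. Spindle pressed 4.5 of its 6 mm or more, fingers still on the knob (all of step 1 and all of step 2 and value of joint spindle_push above 0.0045 m and contact force between the fingers and knob above 1 N); the arm keeps its last pose, push and grip.
It fails at once if one of the other things was shoved or knocked over (distance of any of mug_a, tuna_tin, spice_jar_1, honey_jar, egg_cup_1 from where it was at the start of the episode above 0.03 m or angle between any of mug_a, tuna_tin, spice_jar_1, honey_jar, egg_cup_1's own z axis and vertical above 0.6 rad).
It also fails if it takes over 51 s, if anything falls off the work surface, if the arm or the gripper's body presses on something with over 40 N, if the wrist force passes 120 N, or if a joint passes its speed limit or range.

## Robot

A 6-joint arm with a two-finger parallel gripper is mounted at the origin on a cart in front of the work surface, level with it; the furniture and walls round the work are solid. World frame = base frame: x ahead of the robot, y to its left, z up, the work surface at z = 0. Lengths are in m, angles in rad, forces in N, time in s.
With the tool pointing down it reaches from about 0.325 to 0.9 m from the base axis. Payload 6.1 kg.
Tool frame: the origin (TCP) lies on the centre line of the jaws, within the pads' length; the fingertips stand 11 mm ahead of it and the grasp point (between the pads) lies 8 mm behind it; z points along the fingers, y is the line along which they close (so a half turn about z gives the same grasp; the last joint's range is limited). The gripper opens to 85 mm and grips with 20 to 120 N. Pads are 22 mm wide; open, the fingers measure 114 mm over their backs; the gripper's body (76 mm by 85 mm) begins 54 mm behind the grasp point. The pads swing forward as they close: fully open they stand 13 mm farther back than shut.
Start: joints at [0.974, 0.22, 1.526, -0, 1.395, -0.126], TCP at [0.283, 0.557, 0.242] pointing down, gripper open.
Joint ranges: [-2.98, 2.98], [-0.91, 2.08], [0.09, 2.57], [-1.24, 4.39], [0.2, 2.65], [-2.68, 2.68]. Speed limits (rad/s): [2.57, 2.57, 3.01, 3.14, 3.14, 3.14].

## Interface

Orientations are given as a rotation vector (axis times angle).
In Python, from workcell import * gives the robot as it stands. The module is installed in compiled form; this text tells all that it offers.
- The arm moves only by the tool arm_command, never from a script. Its argument "series" is a list of rows, each an object of numbers: "dx", "dy", "dz": the shift along the world's x, y, z in mm; "turn": the turn about the world's z in rad. In form: [{"dx": .., "dy": .., "dz": .., "turn": ..}, ...]. A call has 1 to 8 rows; each row shifts and turns the commanded pose from where the row before left it; what a row does not reach is not made up. A row lasts 1/10 s, in which the tool goes at most 50 mm and 8.59 degrees, less where a joint would pass 70% of its speed; a pose out of reach is approached as far as the arm can. A call is refused whole if a number of a shift passes 50 or a number of a turn 0.15, either way. A call with a gripper value outside its range is refused whole. "gripper" is the finger opening in mm, from 0 to 85.4, set as the call begins (left out, the last holds). The fingers move at their own pace and stop on an object; "newtons" is the grip in N (left out, the last holds). Time passes only in rows, so rows that do not move let the fingers close. It gives the time, the measured TCP pose, the force, the opening and the grip force at its end, in the units of the state.
- read_state(): the state, without advancing time (a new reading comes with each control period).
- get_image(name): name is "side" or "top" or "wrist"; returns a dict with "image" (384x512x3 uint8, red, green, blue), "fx", "fy", "cx", "cy" (pixels), "pose" (4x4, takes a point from camera to world coordinates); the wrist camera has in their place "tool_from_camera" (4x4, takes a point from camera to tool coordinates, whose origin is the TCP and whose axes are the flange's). Camera axes: x right, y down, z forward; pixel columns grow to the right and rows downward; lengths in m; the calibration is good to about 2 mm. A picture is of the moment at which its call begins: read the wrist's pose just before it. There is no depth.
- finish_job(): hands the job in; it is judged then, once.
Trained networks look in a picture, given as the dict that the camera call returned (one of the last four; its "shot" number tells which), for a name from the list of things; names that differ only in an ending like _2 or _b are one class to them, and where a whole thing is asked for, a point or a joint stands for the part that bears it (a point fixed in the world has none). Each returns a list of dicts, best first, with "p" (0 to 1); they miss things now and then, are a little off and sometimes report something else, mostly with a low value. They report only what shows in the picture. A call takes as long as a camera call.
- search_frame(picture, label): "extent" ([centre column, centre row, width, height] as shares, 0 to 1, of the picture: columns of its width, rows of its height, round what is visible of it).
- trace(picture, label): "region" (384x512 bool, what is visible of it) and "extent" ([centre column, centre row, width, height] as shares, 0 to 1, of the picture: columns of its width, rows of its height, round what is visible of it).
- landmark_of(picture, label): "location" ([column, row] as shares, 0 to 1, of the picture: columns of its width, rows of its height: a listed point, or the origin of a listed thing).
The state is a dict: "time": time; "qpos": joint angles; "joint_velocities": joint speeds; "joint_torque": joint torques, N m; "position": TCP position; "tool_rot": TCP orientation; "ft_force": force on the tool from outside, world axes, zero at the start; "wrist_torque": the same for the moment, N m; "width": finger opening in m; "grasp_force": force on a finger pad.
Only numpy, scipy, OpenCV 4.12 (cv2) and the standard library are available. Lean on these libraries where they do the work, as an engineer would, in place of code of your own. Each camera call takes 0.05 s, during which the arm holds its last target. There are 200 camera calls.

## Working session

There is one attempt and no reset: what is moved stays moved. The work goes in short steps, Python scripts to look and compute and a tool call to move; the robot and the scene stay as the last step left them, time stands still between calls to the robot, and variables do not carry over. Pictures are saved under pics/ and viewed, at most 11 in all, crops included, and the job is handed in when it is done.

Besides the shell and the picture viewer there is one more tool, called after ">>>" by a JSON object that holds its "method" and its "body", one argument or row to a line. arm_command: Moves the arm, as the interface text tells. Its arguments: {"type":"object","properties":{"series":{"type":"array"},"gripper":{"type":"number"},"newtons":{"type":"number"}},"required":["series"]}

```bash
mkdir -p pics
cat > h.py <<'E'
from workcell import *
import numpy as np, cv2
from scipy.spatial.transform import Rotation as R
def shot(n):
    s=read_state(); d=get_image(n)
    if n=="wrist":
        T=np.eye(4);T[:3,:3]=R.from_rotvec(s["tool_rot"]).as_matrix();T[:3,3]=s["position"]
        d["P"]=T@d["tool_from_camera"]
    else: d["P"]=np.array(d["pose"])
    return d
def onz(d,px,z):
    r=d["P"][:3,:3]@np.array([(px[0]-d["cx"])/d["fx"],(px[1]-d["cy"])/d["fy"],1]);o=d["P"][:3,3]
    return o+r*(z-o[2])/r[2]
def proj(d,p):
    q=np.linalg.inv(d["P"])@np.r_[p,1];return np.array([q[0]/q[2]*d["fx"]+d["cx"],q[1]/q[2]*d["fy"]+d["cy"]])
def lm(d,l,z):
    for r in landmark_of(d,l)[:2]:
        px=np.array(r["location"])*[512,384]
        print(l,round(r["p"],2),px.round(1),(onz(d,px,z)*1000).round(1))
def save(d,n): cv2.imwrite("pics/"+n+".png",d["image"][:,:,::-1])
Z=dict(cooker=0,slot_mouth=0,tray=0,tray_handle=.022,tray_front=0,knob_mid=.018,knob_nose=.018,spindle_top=.086,mug_a=0,tuna_tin=0,spice_jar_1=0,honey_jar=0,egg_cup_1=0)
E
python3 - <<'E'
from h import *
s=read_state();print(s["position"],s["tool_rot"],s["time"])
for n in ["top","side"]:
    d=shot(n);save(d,n);print(n,d["P"][:3].round(3).tolist(),d["fx"])
    for l in Z: lm(d,l,Z[l])
im=np.hstack([cv2.imread("pics/top.png"),cv2.imread("pics/side.png")])
E
```

```text
[0.28316712 0.55652683 0.2412091 ] [-7.32532246e-01 -3.05430147e+00  2.83324274e-03] 0.0
top [[0.004, -0.994, 0.111, 0.275], [-1.0, -0.006, -0.017, 0.072], [0.017, -0.111, -0.994, 1.549]] 411.9798479888119
cooker 0.78 [271.7 180.5] [495.7 -15.5   0. ]
slot_mouth 0.52 [178.5 177.8] [503.9 337.9   0. ]
tray 0.69 [178.4 179.9] [495.8 338.1   0. ]
tray_handle 0.65 [153.1 181.3] [486.9 428.2  22. ]
tray_front 0.58 [161.5 183.1] [483.2 401.5   0. ]
knob_mid 0.68 [340.5 194. ] [ 443.7 -272.8   18. ]
knob_mid 0.28 [343.  186.2] [ 473.2 -282.8   18. ]
knob_nose 0.58 [341.5 184.3] [ 480.5 -277.3   18. ]
mug_a 0.82 [110.7 175.6] [510.6 593.5   0. ]
mug_a 0.65 [338.6 193.3] [ 448.2 -269.6    0. ]
tuna_tin 0.56 [389.4 173.8] [ 524.5 -466.1    0. ]
spice_jar_1 0.47 [161.4 182.5] [485.4 401.9   0. ]
honey_jar 0.6 [354.3 168.6] [ 543.6 -331.8    0. ]
egg_cup_1 0.62 [366.9 219.7] [ 348.6 -375.     0. ]
egg_cup_1 0.27 [355.7 167.4] [ 548.4 -337.2    0. ]
side [[0.402, -0.629, 0.666, -0.496], [-0.916, -0.275, 0.293, -0.363], [-0.001, -0.727, -0.686, 1.057]] 348.7301105097384
cooker 0.69 [267.7 206.9] [480.3   5.8   0. ]
cooker 0.28 [154.6 166.9] [512.6 607.3   0. ]
slot_mouth 0.86 [241.4 199.6] [475.7 127.3   0. ]
tray 0.93 [201.6 186.5] [480.3 328.8   0. ]
tray_handle 0.7 [183.8 175.8] [491.2 425.9  22. ]
tray_front 0.74 [189.1 182.4] [481.8 395.4   0. ]
tray_front 0.69 [327.9 216. ] [ 531.2 -242.5    0. ]
knob_mid 0.54 [337.  229.1] [ 459.4 -295.7   18. ]
knob_nose 0.48 [334.8 219.1] [ 508.1 -274.6   18. ]
knob_nose 0.42 [325.5 211.6] [ 534.  -228.9   18. ]
spindle_top 0.49 [295.3 199.8] [ 481.9 -110.1   86. ]
mug_a 0.75 [154.  166.8] [511.9 610.4   0. ]
tuna_tin 0.74 [383.5 232.8] [ 530.5 -467.5    0. ]
spice_jar_1 0.61 [326.6 212.3] [ 549.6 -232.     0. ]
honey_jar 0.68 [351.5 221.2] [ 541.5 -338.3    0. ]
egg_cup_1 0.73 [346.7 261.5] [ 335.9 -365.3    0. ]
egg_cup_1 0.17 [325.9 209.1] [ 566.8 -224.3    0. ]
```

View pics/top.png

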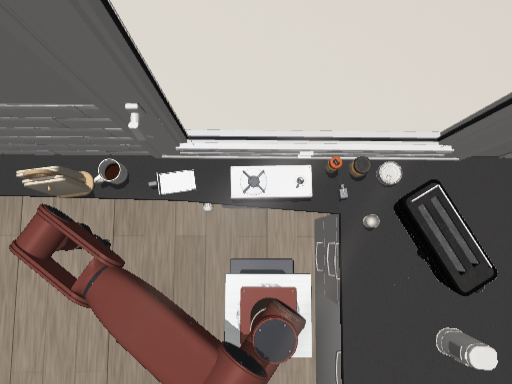

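View pics/side.png

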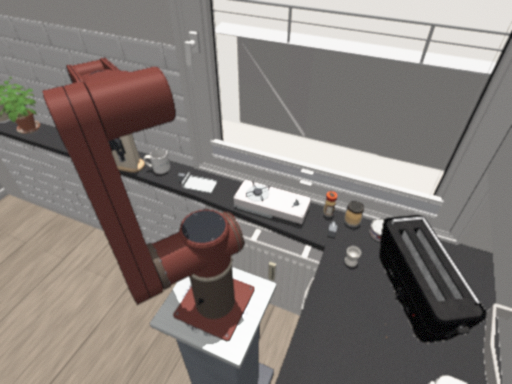

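The top view shows the tray left of the cooker at about (178,182) with its handle at (153,184). The cooker spans columns 230–312, and the knob is at (343,191) with its nose roughly up (+x). In the side view the tray is at (200,185), the cooker at (270,200) and the knob at (333,226). I'll move above the tray.

>>> {"method": "arm_command", "body": {
  "series": [
    {"dx": 22, "dy": -22, "turn": -0.138},
    {"dx": 22, "dy": -22, "turn": -0.138},
    {"dx": 22, "dy": -22, "turn": -0.138},
    {"dx": 22, "dy": -22, "turn": -0.138},
    {"dx": 22, "dy": -22, "turn": -0.138},
    {"dx": 22, "dy": -22, "turn": -0.138},
    {"dx": 22, "dy": -22, "turn": -0.138},
    {"dx": 22, "dy": -22, "turn": -0.138}
  ]
}}

```text
$.series[0]: bad value
```

Run:
```python
from h import *
s=read_state();print(s["position"],s["tool_rot"],s["qpos"],s["time"])
d=shot("wrist");save(d,"w1");print(d["P"][:3].round(3).tolist(),d["fx"])
for l in ["tray","tray_handle","tray_front","slot_mouth","cooker"]: lm(d,l,Z[l])
for l in ["tray"]:
    for r in trace(d,l)[:1]:
        m=r["region"].astype(np.uint8);print(l,r["p"],m.sum(),cv2.minAreaRect(cv2.findNonZero(m)))
```

```text
[0.28350901 0.5569829  0.24228411] [-7.32730330e-01 -3.05494763e+00  6.94417517e-05] [ 9.73878912e-01  2.20421409e-01  1.52650425e+00 -1.50309465e-05
  1.39470866e+00 -1.26107785e-01] 1.4
[[0.454, 0.851, 0.264, 0.216], [0.891, -0.433, -0.135, 0.591], [-0.001, 0.297, -0.955, 0.375]] 318.58364374333166
tray 0.82 [196.  344.4] [493.4 344.6  -0. ]
tray 0.7 [354.4 290.9] [513.3 584.9   0. ]
tray_handle 0.58 [239.5 326. ] [477.1 426.8  22. ]
tray_front 0.96 [229.4 321.3] [479.7 407.6   0. ]
tray 0.94 2981 ((207.7235107421875, 328.0058898925781), (49.5686149597168, 95.99172973632812), 77.47119140625)
```

View pics/w1.png

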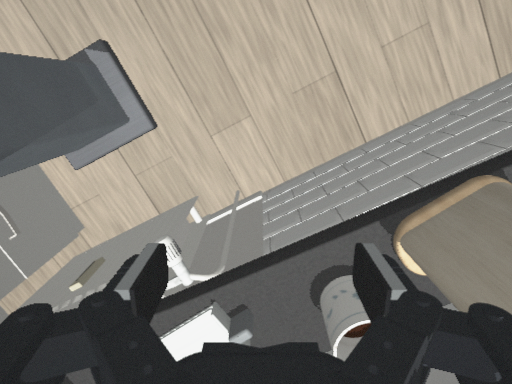

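The move was refused, probably because "dz" was missing. The view is therefore still from the start pose, with the tray at (195,335) and the mug at (350,300). I'll send it again with all the keys.

>>> {"method": "arm_command", "body": {
  "series": [
    {"dx": 24, "dy": -10, "dz": 0, "turn": -0.138},
    {"dx": 24, "dy": -10, "dz": 0, "turn": -0.138},
    {"dx": 24, "dy": -10, "dz": 0, "turn": -0.138},
    {"dx": 24, "dy": -10, "dz": 0, "turn": -0.138},
    {"dx": 24, "dy": -10, "dz": 0, "turn": -0.138},
    {"dx": 24, "dy": -10, "dz": 0, "turn": -0.138},
    {"dx": 24, "dy": -10, "dz": 0, "turn": -0.138},
    {"dx": 24, "dy": -10, "dz": 0, "turn": -0.138}
  ]
}}

```text
time: 2.55
position: [0.4764, 0.4765, 0.2423]
tool_rot: [-2.232, -2.211, 0.0]
ft_force: [0.3, -0.0, 0.5]
width: 0.0853
grasp_force: 0.0
```

Run:
```python
from h import *
s=read_state();print(s["position"],s["tool_rot"],s["qpos"],s["time"])
d=shot("wrist");save(d,"w2");print(d["P"][:3].round(3).tolist(),d["fx"])
for l in ["tray","tray_handle","tray_front","slot_mouth","cooker"]: lm(d,l,Z[l])
for l in ["tray"]:
    for r in trace(d,l)[:1]:
        m=r["region"].astype(np.uint8);print(l,r["p"],m.sum(),cv2.minAreaRect(cv2.findNonZero(m)))
```

```text
[0.47643481 0.47651909 0.24226618] [-2.23214202e+00 -2.21065058e+00  4.52077431e-05] [6.68564133e-01 3.36085199e-01 1.38629871e+00 2.40157863e-05
 1.41924038e+00 6.78235175e-01] 2.55
[[1.0, -0.009, -0.005, 0.477], [-0.01, -0.954, -0.299, 0.552], [-0.002, 0.299, -0.954, 0.375]] 318.58364374333166
tray 0.69 [272.3 255. ] [490.8 338.8   0. ]
tray_handle 0.82 [262.3 193.5] [478.1 432.4  22. ]
tray_handle 0.54 [293.3  57.1] [511.3 580.6  22. ]
tray_front 0.92 [265.3 203.5] [481.9 411.7   0. ]
tray 0.96 6160 ((268.9154052734375, 238.32310485839844), (118.2051010131836, 69.9555892944336), 82.87498474121094)
```

View pics/w2.png

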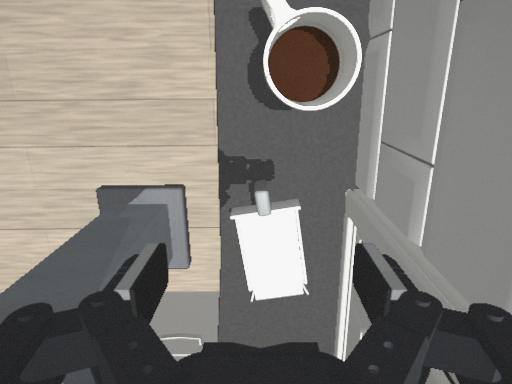

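The wrist view shows the tray at (270,250) with its handle up at (263,195). The tray is yawed about +0.13 rad, and the mug at (310,60) is clear. I'll descend part way, align and check from near.

>>> {"method": "arm_command", "body": {
  "series": [
    {"dx": 1, "dy": -15, "dz": -30, "turn": 0.065},
    {"dx": 1, "dy": -15, "dz": -30, "turn": 0.065},
    {"dx": 0, "dy": -15, "dz": -30, "turn": 0},
    {"dx": 0, "dy": 0, "dz": -30, "turn": 0},
    {"dx": 0, "dy": 0, "dz": 0, "turn": 0}
  ],
  "gripper": 60
}}

```text
time: 3.4
position: [0.4738, 0.4302, 0.1172]
tool_rot: [-2.074, -2.357, 0.014]
ft_force: [-0.5, -0.6, 0.2]
width: 0.0599
grasp_force: 0.0
```

Run:
```python
from h import *
s=read_state();print(s["position"],s["tool_rot"],s["time"])
d=shot("wrist");save(d,"w3")
for l in ["tray","tray_handle","tray_front","slot_mouth","cooker"]: lm(d,l,Z[l])
```

```text
[0.47375926 0.43015212 0.1172314 ] [-2.07404883 -2.35652974  0.01394563] 3.4
tray 0.72 [269.5 277.3] [492.3 342.2   0. ]
tray_handle 0.6 [266.1 194.1] [477.5 428.2  22. ]
tray_front 0.8 [267.3 206.9] [481.2 409.5   0. ]
```

View pics/w3.png

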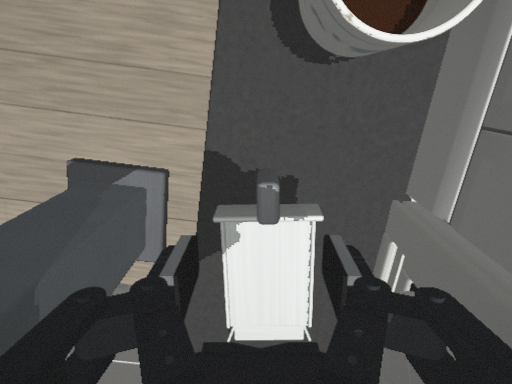

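The tray is now square in the image, with its front plate level at row 207 and the handle at (267,190). I'll descend and grip.

>>> {"method": "arm_command", "body": {
  "series": [
    {"dx": 2, "dy": -1, "dz": -25, "turn": 0},
    {"dx": 1, "dy": -1, "dz": -25, "turn": 0},
    {"dx": 0, "dy": 0, "dz": -25, "turn": 0},
    {"dx": 0, "dy": 0, "dz": -20, "turn": 0},
    {"dx": 0, "dy": 0, "dz": 0, "turn": 0},
    {"dx": 0, "dy": 0, "dz": 0, "turn": 0}
  ]
}}

```text
time: 4.3
position: [0.481, 0.4305, 0.0284]
tool_rot: [2.077, 2.357, 0.002]
ft_force: [0.5, 0.4, 0.1]
width: 0.0601
grasp_force: 0.0
```

>>> {"method": "arm_command", "body": {
  "series": [
    {"dx": 0, "dy": 0, "dz": 0, "turn": 0},
    {"dx": 0, "dy": 0, "dz": 0, "turn": 0},
    {"dx": 0, "dy": 0, "dz": 0, "turn": 0},
    {"dx": 0, "dy": 0, "dz": 0, "turn": 0},
    {"dx": 0, "dy": 0, "dz": 0, "turn": 0}
  ],
  "gripper": 5,
  "newtons": 50
}}

```text
time: 4.8
position: [0.4813, 0.4307, 0.0289]
tool_rot: [2.077, 2.357, 0.004]
ft_force: [-1.5, 0.2, 5.6]
width: 0.0153
grasp_force: 50.3
```

```bash
cat > c.py <<'E'
from h import *
# cooker pose: fit from trace in top and side views, plus landmarks
from scipy.optimize import least_squares
box=[np.array([x,y,z]) for x in(-.06,.06) for y in(-.15,.15) for z in(0,.06)]
for n in ["top","side"]:
    d=shot(n); r=trace(d,"cooker")[0]; m=r["region"].astype(np.uint8)
    print(n,r["p"],r["extent"])
    c=max(cv2.findContours(m,0,cv2.CHAIN_APPROX_NONE)[0],key=cv2.contourArea)
    H=cv2.convexHull(c)[:,0].astype(np.float32)
    def pts(v):
        Rz=R.from_euler("z",v[2]).as_matrix()
        return cv2.convexHull(np.array([proj(d,Rz@b+[v[0],v[1],0]) for b in box],np.float32))
    def f(v):
        h=pts(v); return [abs(cv2.pointPolygonTest(h,(float(p[0]),float(p[1])),True)) for p in c[:,0]]
    s=least_squares(f,[.487,-.005,0],loss="soft_l1",f_scale=1.,diff_step=1e-3,x_scale=[.01,.01,.05]);print((s.x*[1e3,1e3,1]).round(3),s.cost/len(c))
    lm(d,"spindle_top",.086);lm(d,"slot_mouth",0);lm(d,"tray_handle",.022)
E
python3 c.py
```

```text
top 0.74 [0.5314, 0.4678, 0.1684, 0.0852]
[485.769  -8.433   0.   ] 0.3635130492928275
tray_handle 0.61 [151.  182.5] [482.2 435.8  22. ]
side 0.91 [0.5338, 0.5267, 0.1547, 0.1055]
[484.07  -7.15   0.  ] 0.6829855053990519
spindle_top 0.36 [295.7 198.6] [ 488.9 -109.2   86. ]
spindle_top 0.31 [334.5 226.1] [ 407.5 -288.    86. ]
slot_mouth 0.62 [242.4 200.2] [473.9 121.8   0. ]
slot_mouth 0.59 [381.2 231.9] [ 531.7 -458.4    0. ]
tray_handle 0.88 [181.  175.6] [487.2 438.5  22. ]
tray_handle 0.73 [349.4 225.7] [ 492.6 -336.4   22. ]
```

The handle is gripped at 15.3 mm. The cooker is near (485,-8). I'll straighten the tray and advance it to just before the slot, then refine the cooker yaw.

>>> {"method": "arm_command", "body": {
  "series": [
    {"dx": 1, "dy": -15, "dz": 0, "turn": -0.025},
    {"dx": 1, "dy": -15, "dz": 0, "turn": -0.025},
    {"dx": 1, "dy": -15, "dz": 0, "turn": -0.025},
    {"dx": 1, "dy": -15, "dz": 0, "turn": -0.025},
    {"dx": 0, "dy": -15, "dz": 0, "turn": -0.025},
    {"dx": 0, "dy": -10, "dz": 0, "turn": 0},
    {"dx": 0, "dy": 0, "dz": 0, "turn": 0}
  ]
}}

```text
time: 6.0
position: [0.4857, 0.3439, 0.0288]
tool_rot: [2.222, 2.22, 0.003]
ft_force: [1.1, -1.4, 8.8]
width: 0.0148
grasp_force: 50.7
```

```bash
sed -i 's/\[.487,-.005,0\],loss/[.487,-.005,1.0],loss/; s/from_euler("z",v\[2\])/from_euler("z",v[2]-1)/; s/diff_step=1e-3/diff_step=[2e-3,.1,5e-3]/' c.py; python3 c.py
python3 - <<'E'
from h import *
s=read_state();print(s["position"],s["tool_rot"],s["time"])
d=shot("wrist");save(d,"w4")
for l in ["tray","tray_handle","tray_front","slot_mouth","cooker"]: lm(d,l,Z[l])
d=shot("top")
u=cv2.resize(d["image"][150:220,140:400],None,fx=3,fy=3,interpolation=3)
w=cv2.imread("pics/w4.png")[:,:,::-1]
o=np.zeros((210+384,780,3),np.uint8);o[:210]=u;o[210:,:512]=w
cv2.imwrite("pics/c4.png",o[:,:,::-1])
E
```

```text
top 0.73 [0.5328, 0.4746, 0.1586, 0.1029]
[486.556  -8.668   1.035] 0.3096163098182724
tray_handle 0.16 [270.  182.8] [483.9  -7.8  22. ]
side 0.93 [0.5331, 0.5335, 0.1475, 0.1128]
[487.748  -7.742   1.082] 0.7075113056272184
spindle_top 0.55 [325.9 210.1] [ 475.1 -237.    86. ]
spindle_top 0.39 [296.  199.7] [ 483.4 -112.4   86. ]
slot_mouth 0.58 [242.1 199.8] [475.8 124.    0. ]
tray_handle 0.7 [200.7 179.2] [501.4 342.9  22. ]
[0.48566766 0.34396092 0.0288396 ] [2.22051122e+00 2.22006586e+00 1.43844335e-03] 6.5
tray 0.86 [260.3 358.3] [485.7 253.5   0. ]
tray_handle 0.63 [263.1 253.6] [487.1 341.2  22. ]
```

View pics/c4.png

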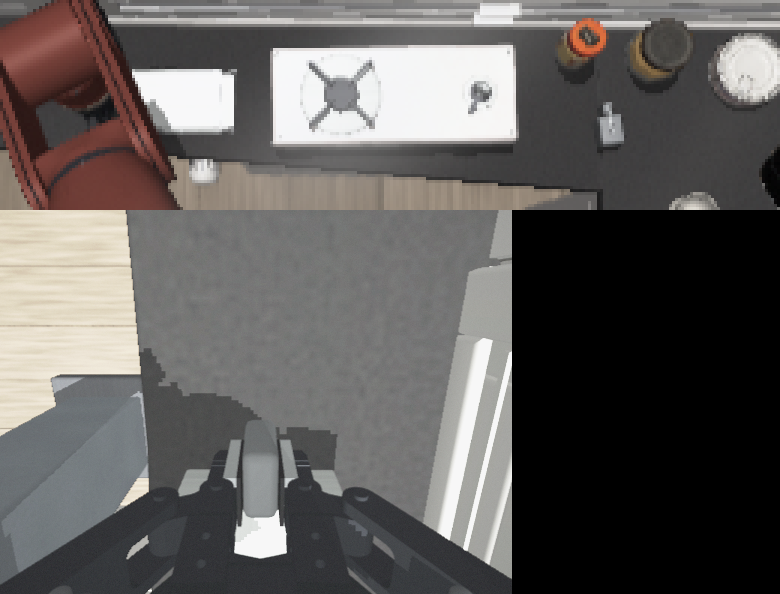

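The crop shows the tray's midline (crop row ~101) in line with the cooker's after height correction, and the cooker yaw is about 0.02. The spindle is at crop (482,92) with its tab toward the lower left. I'll slide the tray in.

>>> {"method": "arm_command", "body": {
  "series": [
    {"dx": -2, "dy": -20, "dz": 0, "turn": 0.02},
    {"dx": 0, "dy": -20, "dz": 0, "turn": 0},
    {"dx": 0, "dy": -20, "dz": 0, "turn": 0},
    {"dx": 0, "dy": -20, "dz": 0, "turn": 0},
    {"dx": 0, "dy": -20, "dz": 0, "turn": 0},
    {"dx": 0, "dy": -20, "dz": 0, "turn": 0},
    {"dx": 0, "dy": -20, "dz": 0, "turn": 0},
    {"dx": 0, "dy": -15, "dz": 0, "turn": 0}
  ]
}}

```text
time: 7.65
position: [0.4837, 0.1898, 0.0288]
tool_rot: [2.2, 2.242, 0.006]
ft_force: [1.0, 5.8, 7.2]
width: 0.0151
grasp_force: 50.5
```

>>> {"method": "arm_command", "body": {
  "series": [
    {"dx": 0, "dy": -6, "dz": 0, "turn": 0},
    {"dx": 0, "dy": -6, "dz": 0, "turn": 0},
    {"dx": 0, "dy": -5, "dz": 0, "turn": 0},
    {"dx": 0, "dy": 0, "dz": 0, "turn": 0},
    {"dx": 0, "dy": 0, "dz": 0, "turn": 0}
  ]
}}

```text
time: 8.15
position: [0.4837, 0.1728, 0.0288]
tool_rot: [2.199, 2.242, 0.004]
ft_force: [-0.5, 2.2, 9.1]
width: 0.0153
grasp_force: 50.8
```

Low forces, so it isn't home yet. I'll keep going.

>>> {"method": "arm_command", "body": {
  "series": [
    {"dx": 0, "dy": -4, "dz": 0, "turn": 0},
    {"dx": 0, "dy": -4, "dz": 0, "turn": 0},
    {"dx": 0, "dy": 0, "dz": 0, "turn": 0}
  ]
}}

```text
time: 8.45
position: [0.4837, 0.1653, 0.0288]
tool_rot: [2.199, 2.242, 0.005]
ft_force: [-0.3, 4.5, 8.8]
width: 0.0151
grasp_force: 50.7
```

>>> {"method": "arm_command", "body": {
  "series": [
    {"dx": 0, "dy": -3, "dz": 0, "turn": 0},
    {"dx": 0, "dy": 0, "dz": 0, "turn": 0}
  ]
}}

```text
time: 8.65
position: [0.4836, 0.1639, 0.0288]
tool_rot: [-2.199, -2.243, -0.008]
ft_force: [-1.2, 13.1, 8.0]
width: 0.0152
grasp_force: 50.4
```

>>> {"method": "arm_command", "body": {
  "series": [
    {"dx": 0, "dy": -3, "dz": 0, "turn": 0},
    {"dx": 0, "dy": 0, "dz": 0, "turn": 0},
    {"dx": 0, "dy": 0, "dz": 0, "turn": 0}
  ]
}}

```text
time: 8.95
position: [0.4835, 0.1637, 0.0288]
tool_rot: [-2.197, -2.241, -0.014]
ft_force: [-0.6, 26.5, 4.9]
width: 0.0151
grasp_force: 50.0
```

Run:
```python
from h import *
for n in ["wrist","side","top"]:
    d=shot(n)
    if n=="wrist": save(d,"w5")
    for l in ["tray_handle","tray_front","slot_mouth","knob_mid","knob_nose","spindle_top"]: lm(d,l,Z[l])
```

```text
tray_handle 0.57 [258.2 254.3] [482.6 160.6  22. ]
slot_mouth 0.21 [261.1 252.8] [484.4 149.4   0. ]
tray_front 0.63 [295.9 197.9] [580.7 -86.2   0. ]
slot_mouth 0.84 [240.6 197.8] [484.5 135.5   0. ]
knob_mid 0.63 [332.6 224.8] [ 474.5 -274.2   18. ]
knob_nose 0.64 [333.5 220.5] [ 498.6 -271.7   18. ]
spindle_top 0.36 [297.  201.3] [ 476.5 -119.    86. ]
tray_front 0.45 [368.1 221.4] [ 342.2 -379.3    0. ]
tray_front 0.32 [272.3 180.5] [495.7 -17.7   0. ]
slot_mouth 0.72 [271.2 179.4] [499.9 -13.6   0. ]
knob_mid 0.53 [341.1 194.8] [ 440.6 -275.    18. ]
knob_nose 0.63 [355.7 165.7] [ 551.7 -332.6   18. ]
knob_nose 0.59 [341.7 186. ] [ 473.9 -278.    18. ]
spindle_top 0.58 [369.  224.3] [ 328.2 -357.3   86. ]
```

View pics/w5.png

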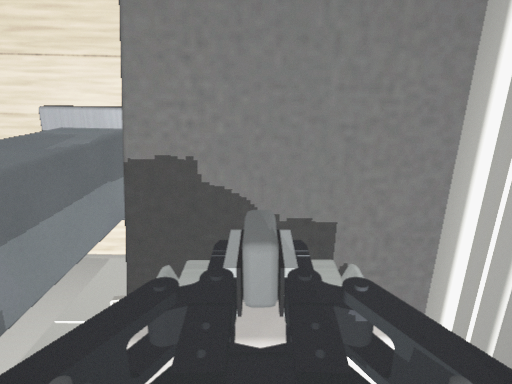

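The push stops hard at 26 N with the handle at about y=161, which matches home (-8+170). I'll release, rise and go to view the spindle while turning.

>>> {"method": "arm_command", "body": {
  "series": [
    {"dx": 0, "dy": 3, "dz": 0, "turn": 0},
    {"dx": 0, "dy": 0, "dz": 0, "turn": 0},
    {"dx": 0, "dy": 0, "dz": 0, "turn": 0},
    {"dx": 0, "dy": 0, "dz": 30, "turn": 0},
    {"dx": 0, "dy": 0, "dz": 45, "turn": 0},
    {"dx": 0, "dy": 0, "dz": 45, "turn": 0},
    {"dx": 0, "dy": 0, "dz": 45, "turn": 0},
    {"dx": 0, "dy": 0, "dz": 40, "turn": 0}
  ],
  "gripper": 60
}}

```text
time: 10.8
position: [0.4824, 0.1611, 0.2344]
tool_rot: [2.199, 2.243, 0.0]
ft_force: [0.6, -0.1, 0.9]
width: 0.0598
grasp_force: 0.0
```

>>> {"method": "arm_command", "body": {
  "series": [
    {"dx": 0, "dy": -34, "dz": 0, "turn": -0.14},
    {"dx": 0, "dy": -34, "dz": 0, "turn": -0.14},
    {"dx": 0, "dy": -34, "dz": 0, "turn": -0.14},
    {"dx": 0, "dy": -34, "dz": 0, "turn": -0.14},
    {"dx": 0, "dy": -34, "dz": 0, "turn": -0.14},
    {"dx": 0, "dy": -34, "dz": 0, "turn": -0.14},
    {"dx": 0, "dy": -34, "dz": 0, "turn": -0.14},
    {"dx": 0, "dy": -34, "dz": 0, "turn": -0.14}
  ]
}}

```text
time: 11.6
position: [0.4816, -0.1121, 0.2319]
tool_rot: [-3.057, -0.723, 0.001]
ft_force: [0.9, -0.4, 0.2]
width: 0.0605
grasp_force: 0.0
```

>>> {"method": "arm_command", "body": {
  "series": [
    {"dx": -10, "dy": 0, "dz": 0, "turn": -0.14},
    {"dx": -10, "dy": 0, "dz": 0, "turn": -0.14},
    {"dx": -10, "dy": 0, "dz": 0, "turn": -0.14},
    {"dx": 0, "dy": 0, "dz": 0, "turn": 0},
    {"dx": 0, "dy": 0, "dz": 0, "turn": 0}
  ]
}}

```text
time: 12.1
position: [0.4523, -0.1105, 0.2322]
tool_rot: [3.14, 0.086, -0.0]
ft_force: [-0.2, 0.5, -0.4]
width: 0.0603
grasp_force: 0.0
```

Run:
```python
from h import *
s=read_state();print(s["position"],s["tool_rot"],s["qpos"],s["time"])
d=shot("wrist");save(d,"w6")
print(d["P"][:3].round(3).tolist())
for l in ["knob_mid","knob_nose","spindle_top"]: lm(d,l,Z[l])
for r in search_frame(d,"spindle_top")[:1]:print(r)
```

```text
[ 0.45233019 -0.11045111  0.23217348] [ 3.14023374e+00  8.55064612e-02 -8.17580705e-06] [-4.08989351e-01 -1.63107130e-01  1.93769932e+00 -1.82713638e-04
  1.36692279e+00  1.10739875e+00] 12.1
[[0.054, -0.952, -0.3, 0.529], [-0.999, -0.052, -0.016, -0.107], [0.0, 0.3, -0.954, 0.365]]
knob_mid 0.8 [412.1 166.5] [ 451.4 -281.5   18. ]
knob_nose 0.91 [410.9 138.9] [ 482.  -274.1   18. ]
spindle_top 0.59 [264.  133.9] [ 488.5 -112.3   86. ]
{'extent': [0.5216, 0.3309, 0.0295, 0.0409], 'p': 0.75}
```

View pics/w6.png

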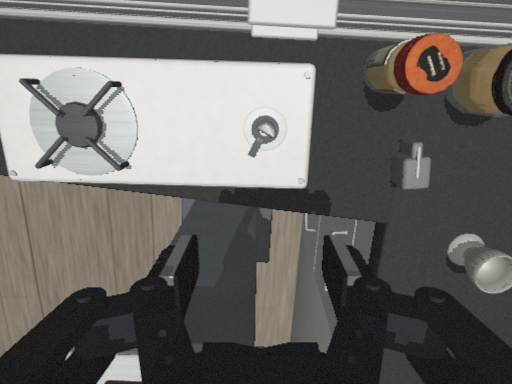

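The wrist view shows the spindle at (265,130) with its tab tip at (252,155), the knob body at (416,173) and its nose at (418,148). I'll rectify both at their top heights and measure.

Run:
```python
from h import *
d=shot("wrist")
def rect(c,z,half,S):  # up=+x, right=-y
    w=np.array([[c[0]+a*half,c[1]+b*half] for a,b in((1,1),(1,-1),(-1,-1),(-1,1))])
    src=np.float32([proj(d,[x,y,z]) for x,y in w]);dst=np.float32([[0,0],[S,0],[S,S],[0,S]])
    return cv2.warpPerspective(d["image"],cv2.getPerspectiveTransform(src,dst),(S,S),flags=cv2.INTER_CUBIC)
o=np.hstack([rect((.452,-.281),.036,.05,400),rect((.485,-.113),.06,.05,400)])
o=np.vstack([o,np.zeros((190,800,3),np.uint8)])
o[400:,:400]=rect((.452,-.281),.036,.05,400)[:190]*0
for k in range(0,800,80): cv2.line(o,(k,395),(k,405),(255,255,0),1)
e=rect((.485,-.113),.086,.025,190);o[400:,400:590]=e
cv2.imwrite("pics/r7.png",o[:,:,::-1])
for l in ["knob_mid","knob_nose"]:
    for r in trace(d,l)[:1]: print(r["p"],np.array(r["extent"])*[512,384,512,384])
```

```text
0.83 [412.416  164.736   40.8064  50.112 ]
0.7 [410.7264 163.4688  40.4992  51.4944]
```

View pics/r7.png

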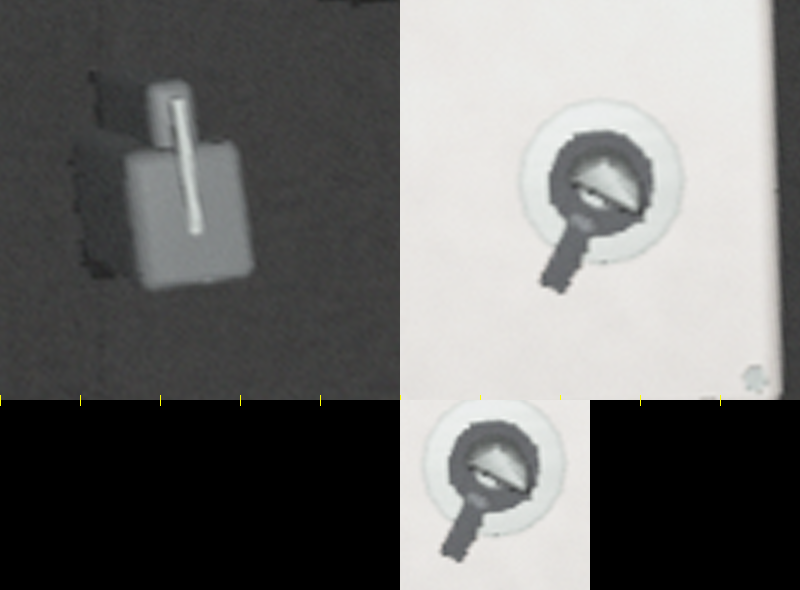

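In the rectified view (4 px/mm) the knob axis is at about (451,-278.5) mm with yaw +0.14. The spindle is at about (490,-113.5) mm with yaw -0.405. Both fit the known sizes. I'll go to the knob.

>>> {"method": "arm_command", "body": {
  "series": [
    {"dx": 0, "dy": -28, "dz": 0, "turn": 0.043},
    {"dx": 0, "dy": -28, "dz": 0, "turn": 0.043},
    {"dx": 0, "dy": -28, "dz": -20, "turn": 0},
    {"dx": 0, "dy": -28, "dz": -30, "turn": 0},
    {"dx": 0, "dy": -28, "dz": -30, "turn": 0},
    {"dx": -1, "dy": -28, "dz": -30, "turn": 0},
    {"dx": 0, "dy": 0, "dz": 0, "turn": 0},
    {"dx": 0, "dy": 0, "dz": 0, "turn": 0}
  ]
}}

```text
time: 13.3
position: [0.4509, -0.2779, 0.1213]
tool_rot: [-3.132, -0.215, 0.003]
ft_force: [0.6, -0.5, 0.6]
width: 0.0599
grasp_force: 0.0
```

Run:
```python
from h import *
s=read_state();print(s["position"],s["tool_rot"],s["time"])
d=shot("wrist")
for l in ["knob_mid","knob_nose"]: lm(d,l,Z[l])
T=np.eye(4);T[:3,:3]=R.from_rotvec(s["tool_rot"]).as_matrix();T[:3,3]=s["position"]
im=d["image"].copy()
# overlay expected knob top outline at estimate
Rz=R.from_euler("z",.14).as_matrix()
def P(x,y,z=.036): return tuple(int(v) for v in proj(d,Rz@[x,y,0]+np.array([.451,-.2785,z])).round())
q=[(-.02,.015),(.016,.015),(.016,.006),(.032,.006),(.032,-.006),(.016,-.006),(.016,-.015),(-.02,-.015)]
cv2.polylines(im,[np.array([P(*a) for a in q])],True,(255,0,0),1)
d["image"]=im;save(d,"w8")
```

```text
[ 0.45090645 -0.27786523  0.12131489] [-3.13223473e+00 -2.14520852e-01  2.64229604e-03] 13.3
knob_mid 0.72 [262.8 190.8] [ 448.9 -280.4   18. ]
knob_nose 0.92 [258.4 149.2] [ 481.1 -272.6   18. ]
```

View pics/w8.png

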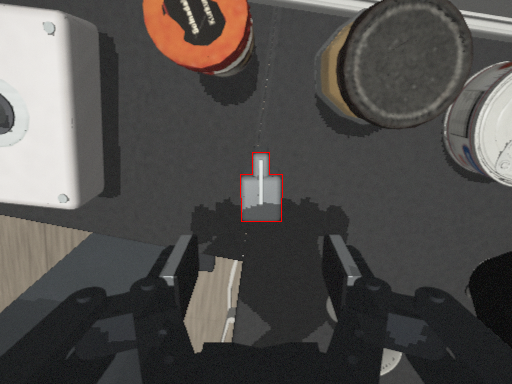

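The overlaid outline sits exactly on the knob, at about (262,190). I'll descend and grip.

>>> {"method": "arm_command", "body": {
  "series": [
    {"dx": 0, "dy": 0, "dz": -25, "turn": 0},
    {"dx": 0, "dy": 0, "dz": -25, "turn": 0},
    {"dx": 0, "dy": -1, "dz": -25, "turn": 0},
    {"dx": 0, "dy": 0, "dz": -20, "turn": 0},
    {"dx": 0, "dy": 0, "dz": -8, "turn": 0},
    {"dx": 0, "dy": 0, "dz": 0, "turn": 0},
    {"dx": 0, "dy": 0, "dz": 0, "turn": 0}
  ]
}}

```text
time: 14.15
position: [0.4525, -0.2794, 0.0208]
tool_rot: [3.133, 0.217, 0.003]
ft_force: [-0.4, -0.8, 0.3]
width: 0.0604
grasp_force: 0.0
```

>>> {"method": "arm_command", "body": {
  "series": [
    {"dx": 0, "dy": 0, "dz": 0, "turn": 0},
    {"dx": 0, "dy": 0, "dz": 0, "turn": 0},
    {"dx": 0, "dy": 0, "dz": 0, "turn": 0},
    {"dx": 0, "dy": 0, "dz": 0, "turn": 0},
    {"dx": 0, "dy": 0, "dz": 0, "turn": 0}
  ],
  "gripper": 20,
  "newtons": 40
}}

```text
time: 14.65
position: [0.4525, -0.2797, 0.0207]
tool_rot: [3.133, 0.216, 0.003]
ft_force: [0.0, 0.1, 6.0]
width: 0.0293
grasp_force: 40.5
```

Gripped at 29.3 mm. I'll lift, carry it over the spindle and turn by -0.54.

>>> {"method": "arm_command", "body": {
  "series": [
    {"dx": 0, "dy": 0, "dz": 40, "turn": 0},
    {"dx": 0, "dy": 0, "dz": 40, "turn": 0},
    {"dx": 0, "dy": 0, "dz": 35, "turn": 0},
    {"dx": 0, "dy": 0, "dz": 0, "turn": 0}
  ]
}}

```text
time: 15.05
position: [0.4545, -0.2816, 0.1404]
tool_rot: [3.127, 0.216, 0.012]
ft_force: [1.1, -0.9, -0.6]
width: 0.0292
grasp_force: 39.8
```

>>> {"method": "arm_command", "body": {
  "series": [
    {"dx": 0, "dy": 28, "dz": 0, "turn": -0.09},
    {"dx": 3, "dy": 28, "dz": 0, "turn": -0.09},
    {"dx": 9, "dy": 28, "dz": 0, "turn": -0.09},
    {"dx": 9, "dy": 28, "dz": 0, "turn": -0.09},
    {"dx": 9, "dy": 28, "dz": 0, "turn": -0.09},
    {"dx": 9, "dy": 26, "dz": 0, "turn": -0.09},
    {"dx": 0, "dy": 0, "dz": 0, "turn": 0},
    {"dx": 0, "dy": 0, "dz": 0, "turn": 0}
  ]
}}

```text
time: 15.85
position: [0.4901, -0.1125, 0.1336]
tool_rot: [3.079, -0.623, -0.002]
ft_force: [-0.2, -0.5, -0.7]
width: 0.0293
grasp_force: 39.9
```

Run:
```python
from h import *
s=read_state();print(s["position"],s["tool_rot"],s["width"],s["time"])
d=shot("wrist")
for l in ["knob_mid","knob_nose"]: lm(d,l,s["position"][2]-.003)
lm(d,"spindle_top",.086)
im=d["image"].copy()
n=s["tool_rot"];yaw=2*np.arctan2(n[1],n[0]);yaw=(yaw+np.pi/2)%np.pi-np.pi/2;print("yaw",yaw)
Rz=R.from_euler("z",yaw).as_matrix()
# knob top outline where expected in hand
def P(x,y): return tuple(int(v) for v in proj(d,Rz@[x-.0015,y,0]+np.array([*s["position"][:2],s["position"][2]+.0153])).round())
q=[(-.02,.015),(.016,.015),(.016,.006),(.032,.006),(.032,-.006),(.016,-.006),(.016,-.015),(-.02,-.015)]
cv2.polylines(im,[np.array([P(*a) for a in q])],True,(255,0,0),1)
Rs=R.from_euler("z",-.405).as_matrix()
c=np.array([proj(d,[.490+.02*np.cos(t),-.1135+.02*np.sin(t),.06]) for t in np.linspace(0,6.28,60)])
cv2.polylines(im,[c.round().astype(np.int32)],True,(0,0,255),1)
d["image"]=im;save(d,"w9")
```

```text
[ 0.49008675 -0.11253797  0.13362212] [ 3.07897862e+00 -6.23133735e-01 -1.78429818e-03] 0.029298399931013384 15.85
knob_mid 0.29 [157.4 225.7] [521.7 -74.5 130.6]
knob_nose 0.55 [258.9 192.9] [ 518.2 -124.3  130.6]
yaw -0.39937220723920697
```

View pics/w9.png

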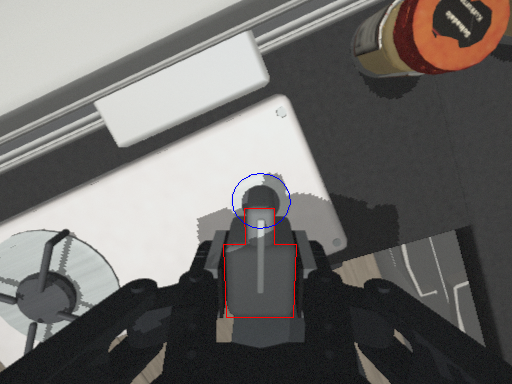

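The knob sits in the grip as the overlay predicts (nose tip at (261,210)), and it lies over the spindle's ring. I'll make a small xy correction and start descending.

>>> {"method": "arm_command", "body": {
  "series": [
    {"dx": 1, "dy": -2, "dz": -8, "turn": 0},
    {"dx": 0, "dy": 0, "dz": -8, "turn": 0},
    {"dx": 0, "dy": 0, "dz": -6, "turn": 0},
    {"dx": 0, "dy": 0, "dz": 0, "turn": 0},
    {"dx": 0, "dy": 0, "dz": 0, "turn": 0}
  ]
}}

```text
time: 16.55
position: [0.4912, -0.1149, 0.1119]
tool_rot: [-3.078, 0.628, 0.001]
ft_force: [0.4, -0.1, -1.2]
width: 0.0295
grasp_force: 39.9
```

>>> {"method": "arm_command", "body": {
  "series": [
    {"dx": 0, "dy": 0, "dz": -3, "turn": 0},
    {"dx": 0, "dy": 0, "dz": -3, "turn": 0},
    {"dx": 0, "dy": 0, "dz": 0, "turn": 0},
    {"dx": 0, "dy": 0, "dz": 0, "turn": 0}
  ]
}}

```text
time: 16.95
position: [0.4915, -0.115, 0.1063]
tool_rot: [-3.078, 0.627, 0.0]
ft_force: [-0.7, 0.0, -0.2]
width: 0.0294
grasp_force: 39.9
```

Touch is expected near TCP z = 0.1067. I'll keep going in small steps.

>>> {"method": "arm_command", "body": {
  "series": [
    {"dx": 0, "dy": 1, "dz": -2, "turn": 0},
    {"dx": 0, "dy": 0, "dz": 0, "turn": 0},
    {"dx": 0, "dy": 0, "dz": -1, "turn": 0},
    {"dx": 0, "dy": 0, "dz": 0, "turn": 0}
  ]
}}

```text
time: 17.35
position: [0.4914, -0.114, 0.1032]
tool_rot: [-3.078, 0.627, 0.0]
ft_force: [-0.8, -1.2, -1.5]
width: 0.0293
grasp_force: 39.9
```

>>> {"method": "arm_command", "body": {
  "series": [
    {"dx": 0, "dy": 0, "dz": -2, "turn": 0},
    {"dx": 0, "dy": 0, "dz": 0, "turn": 0},
    {"dx": 0, "dy": 0, "dz": 0, "turn": 0}
  ]
}}

```text
time: 17.65
position: [0.4914, -0.114, 0.1012]
tool_rot: [-3.078, 0.628, 0.0]
ft_force: [1.0, 0.1, -0.5]
width: 0.0295
grasp_force: 39.9
```

>>> {"method": "arm_command", "body": {
  "series": [
    {"dx": 0, "dy": 0, "dz": -2, "turn": 0},
    {"dx": 0, "dy": 0, "dz": -2, "turn": 0},
    {"dx": 0, "dy": 0, "dz": -2, "turn": 0},
    {"dx": 0, "dy": 0, "dz": 0, "turn": 0},
    {"dx": 0, "dy": 0, "dz": 0, "turn": 0}
  ]
}}

```text
time: 18.15
position: [0.4914, -0.1139, 0.0952]
tool_rot: [-3.078, 0.627, 0.0]
ft_force: [0.4, -0.4, -0.5]
width: 0.0295
grasp_force: 39.9
```

>>> {"method": "arm_command", "body": {
  "series": [
    {"dx": 0, "dy": 0, "dz": -2, "turn": 0},
    {"dx": 0, "dy": 0, "dz": -2, "turn": 0},
    {"dx": 0, "dy": 0, "dz": 0, "turn": 0},
    {"dx": 0, "dy": 0, "dz": 0, "turn": 0}
  ]
}}

```text
time: 18.55
position: [0.4917, -0.1141, 0.0916]
tool_rot: [3.078, -0.627, 0.001]
ft_force: [-1.1, 0.4, 2.6]
width: 0.029
grasp_force: 40.2
```

It seats right at the predicted height. Now I'll press.

>>> {"method": "arm_command", "body": {
  "series": [
    {"dx": 0, "dy": 0, "dz": -2, "turn": 0},
    {"dx": 0, "dy": 0, "dz": -2, "turn": 0},
    {"dx": 0, "dy": 0, "dz": 0, "turn": 0},
    {"dx": 0, "dy": 0, "dz": 0, "turn": 0}
  ]
}}

```text
time: 18.95
position: [0.4918, -0.1141, 0.0876]
tool_rot: [3.078, -0.627, 0.001]
ft_force: [-0.6, 0.5, 5.9]
width: 0.0297
grasp_force: 40.5
```

>>> {"method": "arm_command", "body": {
  "series": [
    {"dx": 0, "dy": 0, "dz": -2, "turn": 0},
    {"dx": 0, "dy": 0, "dz": -1, "turn": 0},
    {"dx": 0, "dy": 0, "dz": 0, "turn": 0},
    {"dx": 0, "dy": 0, "dz": 0, "turn": 0}
  ]
}}

```text
time: 19.35
position: [0.492, -0.1142, 0.0854]
tool_rot: [3.078, -0.627, 0.001]
ft_force: [-3.4, 1.1, 10.7]
width: 0.0292
grasp_force: 41.5
```

>>> {"method": "arm_command", "body": {
  "series": [
    {"dx": 0, "dy": 0, "dz": -1, "turn": 0},
    {"dx": 0, "dy": 0, "dz": 0, "turn": 0},
    {"dx": 0, "dy": 0, "dz": 0, "turn": 0}
  ]
}}

```text
time: 19.65
position: [0.4921, -0.1142, 0.0853]
tool_rot: [3.078, -0.627, 0.002]
ft_force: [-7.4, 2.3, 18.3]
width: 0.0294
grasp_force: 42.3
```

Run:
```python
from h import *
for n in ["top","side"]:
    d=shot(n)
    for l in ["tray_handle","tray_front"]: lm(d,l,Z[l])
s=read_state();print(s["position"],s["ft_force"],s["grasp_force"],s["time"])
```

```text
tray_handle 0.6 [226.6 181.8] [486.7 154.4  22. ]
tray_front 0.45 [232.7 182.2] [488.3 132.5   0. ]
tray_handle 0.57 [234.1 191.7] [487.4 167.5  22. ]
tray_front 0.54 [241.  198.4] [481.7 132.2   0. ]
[ 0.49213666 -0.1142352   0.08528526] [-6.99972445  3.0483568  17.35080177] 42.31694921851158 19.95
```

The spindle is on its stop: force climbs to 18 N with no further travel. The tray handle reads about y=161, which is home. I'm handing in.

```bash
python3 -c "
from workcell import *
print(finish_job())"
```

```text
the job is handed in; nothing more can be done
None
```

I handed the job in at about 20 s: the tray is home against its stop, and the knob is seated on the spindle and held pressed to its stop. The hand-in call gave no verdict, so this rests on the measured positions and forces.

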